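# Refit a suction filter and hold its cover over the threaded holes

### The arm

A 6-joint arm with a two-finger parallel gripper is mounted at the origin on the work surface. World frame = base frame: x ahead of the robot, y to its left, z up, the work surface at z = 0. Lengths are in m, angles in rad, forces in N, time in s.
With the tool pointing down it reaches from about 0.375 to 0.9 m from the base axis. Payload 3.1 kg.
Tool frame: the origin (TCP) lies at the very end of the fingers, on their centre line; the grasp point (between the pads) lies 19 mm behind it (manip.tcp_to_grasp is the distance from the TCP to the grasp point, in m); z points along the fingers, y is the line along which they close (so a half turn about z gives the same grasp; the last joint's range is limited). The gripper opens to 85 mm and grips with 20 to 120 N. Pads are 22 mm wide; open, the fingers measure 114 mm over their backs; the gripper's body (76 mm by 85 mm) begins 54 mm behind the grasp point. The pads swing forward as they close: fully open they stand 13 mm farther back than shut.
Start: joints at [1.093, 0.527, 1.433, -0, 1.181, -0.178], TCP at [0.185, 0.597, 0.231] pointing down, gripper open.
Joint ranges: [-3.08, 3.08], [-0.75, 2.2], [0.22, 2.44], [-1.43, 4.57], [0, 2.65], [-2.85, 2.85]. Speed limits (rad/s): [2.79, 2.79, 3.14, 3.14, 3.14, 3.14].

### API

Orientations are given as a unit quaternion [x, y, z, w].
In Python, from station import manip gives the robot as it stands. The module is installed in compiled form; this text tells all that it offers.
- The arm moves only by the tool step_arm, never from a script. Its argument "commands" is one flat list of numbers, 6 for each row, row after row: the shift along the tool's x, y, z in m, then the turn, a rotation vector about the tool's x, y, z in degrees. A call has exactly 10 rows; each row is the pose to reach, as a shift and turn from the pose commanded when the call began, along the tool's axes at that moment; what a row does not reach only later rows make up. A row lasts 1/10 s, in which the tool goes at most 50 mm and 8.59 degrees, less where a joint would pass 70% of its speed; a pose out of reach is approached as far as the arm can. A call with a gripper value outside its range is refused whole. "jaw" is the opening in per cent of the stroke, from 0 (shut) to 100 (fully open), set as the call begins (left out, the last holds). The fingers move at their own pace and stop on an object; "grip_force" is the grip in N (left out, the last holds). Time passes only in rows, so rows that repeat a pose let the fingers close, or fill a call up. It gives the time, the measured TCP pose, the force, the opening and the grip force at its end, in the units of the state.
- manip.sense(): the state, without advancing time (a new reading comes with each control period).
- manip.snapshot(name): name is "scene" or "side" or "wrist"; returns a dict with "pixels" (384x512x3 uint8, blue, green, red), "fx", "fy", "cx", "cy" (pixels), "R" (3x3) and "t" (3): a world point X has camera coordinates R X + t; the wrist camera has in their place "mount" (4x4, takes a point from camera to tool coordinates, whose origin is the TCP and whose axes are the flange's). Camera axes: x right, y down, z forward; pixel columns grow to the right and rows downward; lengths in m; the calibration is good to about 2 mm. A picture is of the moment at which its call begins: read the wrist's pose just before it. There is no depth.
- manip.sign_off(): hands the job in; it is judged then, once.
The state is a dict: "t": time; "q": joint angles; "qd": joint speeds; "tau": joint torques, N m; "tcp_pos": TCP position; "tool_rot": TCP orientation; "force": force on the tool from outside, world axes, zero at the start; "ft_torque": the same for the moment, N m; "finger_gap": opening from 0.0 (shut) to 1.0 (fully open); "gripper_force": force on a finger pad.
Only numpy, scipy, OpenCV 4.12 (cv2) and the standard library are available. Lean on these libraries where they do the work, as an engineer would, in place of code of your own. Each camera call takes 0.05 s, during which the arm holds its last target. There are 200 camera calls.

### The job

Refit the collating machine's suction filter: set the filter element, mouth down, over the outlet stub inside the open filter box, fully home and upright, and let go of it. Then pick up the cover by its bow handle, turn it so that its notched corner comes round the relief valve, and hold it level, hovering about 10 mm above the box's flange, with each hole straight over its threaded hole so that the whole thread shows through for the screws. The cover must not touch the box because the new gasket is only laid on, the other things on the table stay where they are, and you finish while still holding the cover there in the gripper.

Things in the scene. Friction and masses are not known exactly. Their poses are not given: they have to be found in the camera images.
- filter_box: Open-topped grey sheet-steel box, fixed, 190 x 150 mm (own x, y), flange top 120 mm up. Origin: centre of underside, x along the long side, z up. Flange: 22 mm wide rim with five 5 mm threaded holes at (x, y) a (-84,-64), b (-84,64), c (84,-64), d (55,64), e (84,30) mm; inside them a 2 mm high black gasket. Hose spigots stick out 36 mm at both short ends. Opening: x -73 to 73, y -53 to 53 mm.
- valve (a point): Top of the brass relief valve, 16 mm in diameter, which stands on the box's flange corner at (83, 59) mm in the box frame, up to 156 mm above the table. Beside it a plate at flange height fills the corner of the opening (x above 48, y above 22 mm).
- stub (a point): Tip of the upright aluminium outlet stub in the box, on the box's vertical centre line, 50 mm above the table. The stub is 32 mm in diameter, its upper 6 mm tapered to 24 mm.
- seat (a point): Centre of the round seat (58 mm in diameter) at the foot of the stub, where the underside of the element comes to rest: 12 mm above the table on the box's centre line, axes as the box.
- thread_a (a point): Threaded hole a at the flange's top face (120 mm high), at (-84, -64) mm in the box frame; axes as the box.
- thread_b (a point): Threaded hole b at the flange's top face, at (-84, 64) mm in the box frame; axes as the box.
- thread_c (a point): Threaded hole c at the flange's top face, at (84, -64) mm in the box frame; axes as the box.
- element: Loose filter element, 0.1 to 0.2 kg, standing on the table mouth down: pleated paper cylinder with black end caps, 63 mm in diameter, 75 mm tall, open below with a 38 mm bore 63 mm deep (loose slip fit on the stub, slides down by its weight). On top a black pull lug, 30 mm (own x) by 12 mm (own y), from 75 to 101 mm up. Origin: centre of the underside, z up.
- lug (a point): Middle of the element's pull lug, on its axis, 91 mm above its underside; grasp across the 12 mm thickness (the element's y).
- cover: Loose cover of the box, 0.25 to 0.5 kg, flat on the table, handle up: aluminium, 190 x 150 mm (own x, y), 4 mm thick, one corner notched (x above 67, y above 41 mm). Five 11 mm holes at the same x, y as the box's threads: a (-84,-64), b (-84,64), c (84,-64), d (55,64), e (84,30) mm. Origin: middle of the underside, z up. In place, its x, y axes lie along the box's x, y axes.
- handle (a point): Middle of the cover's dark steel bow handle, 37 mm above the cover's underside, over its origin. The bar runs along the cover's x, 110 mm long, 10 mm wide (cover's y), from 30 to 44 mm above the underside, with posts at its ends (86 mm free between). Grasp across the 10 mm width.
- hole_a (a point): Centre of cover hole a at the underside, at (-84, -64) mm in the cover frame.
- hole_b (a point): Centre of cover hole b at the underside, at (-84, 64) mm in the cover frame.
- hole_c (a point): Centre of cover hole c at the underside, at (84, -64) mm in the cover frame.
- screw_tray: Bystander: loose grey plastic tray with the screws, 90 x 70 x 18 mm. Origin: centre of the underside.
- tape_dispenser: Bystander: loose weighted tape dispenser, 160 x 64 x 98 mm. Origin: centre of the underside.
- carton: Bystander: loose brown carton, 120 x 90 x 60 mm. Origin: centre of the underside.
- screwdriver: Bystander: loose screwdriver lying on the table, about 200 mm long. Origin: under its middle.
Mind the look-alikes: they are no part of the job. What is shaped like the element but blue or green is not meant.

How it is judged:
On the way:
1. the filter element sits fully home and upright on the stub in the box, let go (horizontal distance between element and seat below 0.005 m and z of element in the frame of seat between -0.004 and 0.004 m and angle between element's own z axis and vertical below 0.08 rad and contact force between element and the fingers below 0.1 N and linear speed of element below 0.02 m/s), for 0.3 s.
At the end, for the whole second after the job is handed in: Element home on its seat (4 mm in height, 5 mm sideways, 4.5 degrees). Cover held by the fingers at rest, level to 3.4 degrees, touching neither box nor element, underside 6 to 20 mm above the flange face, holes a, b, c each within 3 mm sideways of the thread of the same letter (horizontal distance between element and seat below 0.005 m and z of element in the frame of seat between -0.004 and 0.004 m and angle between element's own z axis and vertical below 0.08 rad and horizontal distance between hole_a and thread_a below 0.003 m and z of hole_a in the frame of thread_a between 0.006 and 0.02 m and horizontal distance between hole_b and thread_b below 0.003 m and z of hole_b in the frame of thread_b between 0.006 and 0.02 m and horizontal distance between hole_c and thread_c below 0.003 m and z of hole_c in the frame of thread_c between 0.006 and 0.02 m and angle between cover's own z axis and vertical below 0.06 rad and contact force between cover and the fingers above 1 N and contact force between cover and filter_box below 0.2 N and contact force between cover and element below 0.2 N and linear speed of cover below 0.02 m/s); the arm keeps its last pose, push and grip.
It fails at once if the cover touches the filter box (contact force between cover and filter_box above 1 N).
It fails at once if the screw tray is pushed out of its place (more than 20 mm) (distance of screw_tray from where it was at the start of the episode above 0.02 m).
It fails at once if the tape dispenser is pushed out of its place (more than 20 mm) (distance of tape_dispenser from where it was at the start of the episode above 0.02 m).
It fails at once if the carton is pushed out of its place (more than 20 mm) (distance of carton from where it was at the start of the episode above 0.02 m).
It fails at once if the screwdriver is pushed out of its place (more than 20 mm) (distance of screwdriver from where it was at the start of the episode above 0.02 m).
It also fails if it takes over 56 s, if anything falls off the work surface, if the arm or the gripper's body presses on something with over 40 N, if the wrist force passes 120 N, or if a joint passes its speed limit or range.

## Working session

There is one attempt and no reset: what is moved stays moved. The work goes in short steps, Python scripts to look and compute and a tool call to move; the robot and the scene stay as the last step left them, time stands still between calls to the robot, and variables do not carry over. Pictures are saved under pics/ and viewed, at most 10 in all, crops included, and the job is handed in when it is done.

Besides the shell and the picture viewer there is one more tool, called by a JSON object that holds its "name" and its "arguments", one argument or row to a line. step_arm: Moves the arm, as the interface text tells. Its arguments: {"type":"object","properties":{"commands":{"type":"array","items":{"type":"number"}},"jaw":{"type":"number"},"grip_force":{"type":"number"}},"required":["commands"]}

```bash
mkdir -p pics
cat > h.py <<'E'
import numpy as np, cv2
from scipy.spatial.transform import Rotation as Ro
from station import manip
def snap(name,fn):
    s=manip.sense(); p=manip.snapshot(name); cv2.imwrite('pics/'+fn+'.png',p['pixels'])
    if 'mount' in p:
        T=np.eye(4);T[:3,:3]=Ro.from_quat(s['tool_rot']).as_matrix();T[:3,3]=s['tcp_pos']
        W=np.linalg.inv(T@np.array(p['mount']));p['R']=W[:3,:3];p['t']=W[:3,3]
    np.savez('pics/'+fn+'.npz',**{k:np.array(p[k]) for k in('pixels','fx','fy','cx','cy','R','t')})
    return p
def load(fn): return np.load('pics/'+fn+'.npz')
def at(p,uv,z):
    uv=np.atleast_2d(uv);d=np.c_[(uv[:,0]-p['cx'])/p['fx'],(uv[:,1]-p['cy'])/p['fy'],np.ones(len(uv))]@p['R']
    c=-p['R'].T@p['t'];return c+d*((z-c[2])/d[:,2])[:,None]
def proj(p,X):
    c=np.atleast_2d(X)@np.array(p['R']).T+p['t'];return np.c_[c[:,0]/c[:,2]*p['fx']+p['cx'],c[:,1]/c[:,2]*p['fy']+p['cy']]
def rel(pos,rotvec_world_yaw=None):
    s=manip.sense();R=Ro.from_quat(s['tool_rot']);return R.inv().apply(np.array(pos)-s['tcp_pos'])
E
python3 - <<'E'
from h import *
s=manip.sense();print({k:np.round(s[k],3) for k in s}, manip.tcp_to_grasp)
print(Ro.from_quat(s['tool_rot']).as_matrix().round(3))
a=[snap(n,n+'0') for n in('scene','side','wrist')]
for p in a: print((-p['R'].T@p['t']).round(3),p['R'][2].round(2),p['fx'])
for n in('scene','side'):
    cv2.imwrite('pics/'+n+'big.png',cv2.resize(cv2.imread('pics/'+n+'0.png'),(800,600),interpolation=cv2.INTER_CUBIC))
E
```

```text
{'t': np.float64(0.0), 'q': array([ 1.092,  0.528,  1.434, -0.   ,  1.181, -0.179]), 'qd': array([ 0.001, -0.   ,  0.001, -0.001, -0.001, -0.   ]), 'tau': array([ 1.0000e-03, -4.4235e+01, -1.7802e+01, -0.0000e+00,  8.0000e-03,
       -0.0000e+00]), 'tcp_pos': array([0.184, 0.596, 0.23 ]), 'tool_rot': array([ 0.149,  0.989, -0.001, -0.   ]), 'force': array([ 0.303, -0.214, -0.806]), 'ft_torque': array([-0.015,  0.003, -0.006]), 'gripper_force': np.float64(0.0), 'finger_gap': np.float64(1.001)} 0.0187
[[-0.955  0.295 -0.001]
 [ 0.295  0.955 -0.002]
 [ 0.    -0.002 -1.   ]]
[1.006 0.567 1.339] [-0.3  -0.41 -0.86] 379.3607729041341
[ 0.465 -1.265  1.459] [ 0.07  0.68 -0.73] 464.6372683180639
[0.122 0.615 0.373] [ 0.25 -0.08 -0.97] 293.5357327868678
```

View pics/scenebig.png

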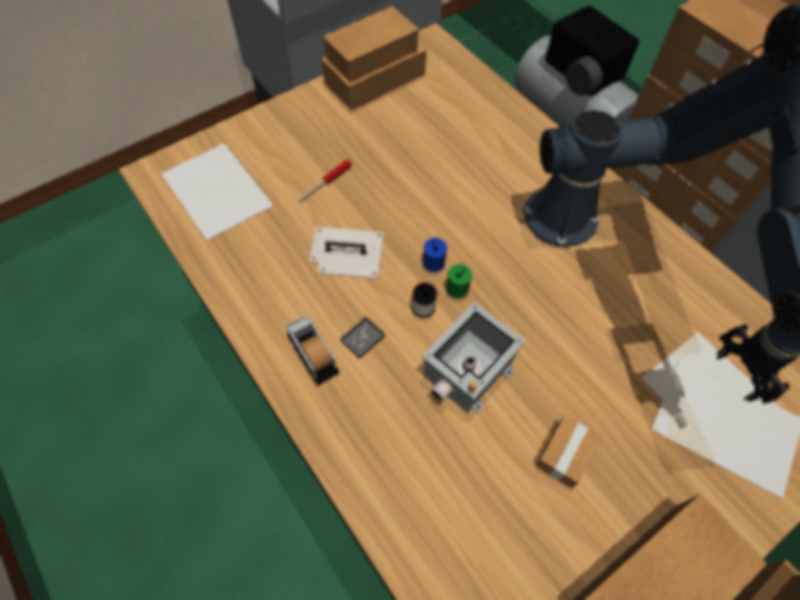

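View pics/sidebig.png

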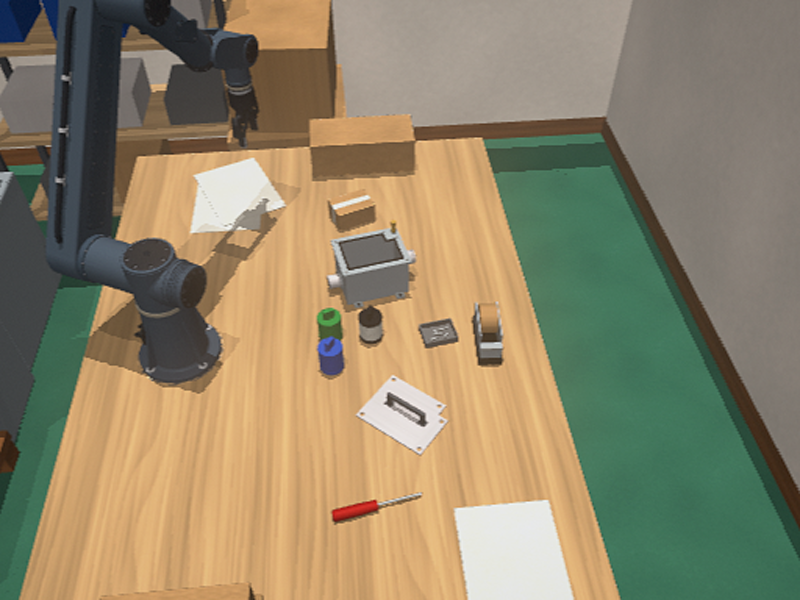

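The scene view shows the box (flange about 475,306 / 523,341 / 472,395 / 425,352, valve 473,385), the white element (424,298) and the cover (347,250). The side view shows the box at 372,265, the element at 370,325, the cover at 402,413 with its notch on the right at 440,410, and the handle at 406,408.

Run:
```python
from h import *
k=.64
sc,si=load('scene0'),load('side0')
def show(n,p,uv,z): print(n,at(p,np.array(uv)*k,z).round(3).tolist())
show('boxcorn sc',sc,[(475,306),(523,341),(472,395),(425,352)],.12)
show('boxcorn si',si,[(332,239),(403,230),(415,257),(341,267)],.12)
show('valve',sc,[(473,383)],.156);show('valve',si,[(394,224)],.156)
show('elem top',sc,[(424,289)],.088);show('elem top',si,[(370,313)],.09)
show('cover corn si',si,[(393,377),(446,404),(447,423),(419,452),(357,413)],.004)
show('cover corn sc',sc,[(318,228),(384,234),(377,277),(322,262),(310,258)],.004)
show('handle sc',sc,[(325,245),(366,248)],.044); show('handle si',si,[(387,395),(426,422)],.044)
show('tray',si,[(438,333)],.01);show('tape',si,[(488,335)],.05)
```

```text
boxcorn sc [[0.441, 0.129, 0.12], [0.411, 0.264, 0.12], [0.589, 0.296, 0.12], [0.61, 0.155, 0.12]]
boxcorn si [[0.412, 0.264, 0.12], [0.612, 0.283, 0.12], [0.634, 0.169, 0.12], [0.433, 0.149, 0.12]]
valve [[0.582, 0.285, 0.156]]
valve [[0.586, 0.269, 0.156]]
elem top [[0.498, 0.008, 0.088]]
elem top [[0.5, 0.002, 0.09]]
cover corn si [[0.545, -0.143, 0.004], [0.667, -0.238, 0.004], [0.662, -0.293, 0.004], [0.586, -0.366, 0.004], [0.449, -0.243, 0.004]]
cover corn sc [[0.584, -0.36, 0.004], [0.446, -0.236, 0.004], [0.543, -0.132, 0.004], [0.636, -0.257, 0.004], [0.655, -0.287, 0.004]]
handle sc [[0.612, -0.274, 0.044], [0.528, -0.203, 0.044]]
handle si [[0.524, -0.227, 0.044], [0.608, -0.313, 0.044]]
tray [[0.677, -0.013, 0.01]]
tape [[0.798, -0.067, 0.05]]
```

{"name": "step_arm", "arguments": {
  "commands": [-0.02,-0.017,-0.01,0,0,0,-0.06,-0.05,-0.03,0,0,0,-0.1,-0.085,-0.05,0,0,0,-0.138,-0.117,-0.07,0,0,0,-0.176,-0.149,-0.09,0,0,0,-0.214,-0.181,-0.1,0,0,0,-0.252,-0.213,-0.1,0,0,0,-0.29,-0.245,-0.1,0,0,0,-0.328,-0.277,-0.1,0,0,0,-0.36,-0.306,-0.1,0,0,0]
}}

```text
t: 1.15
tcp_pos: [0.4328, 0.2066, 0.3314]
tool_rot: [0.149, 0.989, 0.0, 0.0]
force: [0.3, 0.5, 0.3]
finger_gap: 0.999
gripper_force: 0.0
```

{"name": "step_arm", "arguments": {
  "commands": [-0.03,-0.026,0,0,0,0,-0.06,-0.052,0,0,0,0,-0.08,-0.068,0,0,0,0,-0.088,-0.075,0,0,0,0,-0.088,-0.075,0,0,0,0,-0.088,-0.075,0,0,0,0,-0.088,-0.075,0,0,0,0,-0.088,-0.075,0,0,0,0,-0.088,-0.075,0,0,0,0,-0.088,-0.075,0,0,0,0]
}}

```text
t: 2.15
tcp_pos: [0.4937, 0.1113, 0.3314]
tool_rot: [0.149, 0.989, 0.0, 0.0]
force: [-0.3, -0.7, 0.2]
finger_gap: 1.003
gripper_force: 0.0
```

Run:
```python
from h import *
p=snap('wrist','w1');s=manip.sense();print(s['t'],s['tcp_pos'],s['q'].round(2))
cv2.imwrite('pics/w1big.png',cv2.resize(p['pixels'],(800,600),interpolation=cv2.INTER_CUBIC))
```

```text
2.2 [0.49380189 0.11116044 0.33137899] [ 0.    0.25  1.59  0.    1.3  -1.27]
```

View pics/w1big.png

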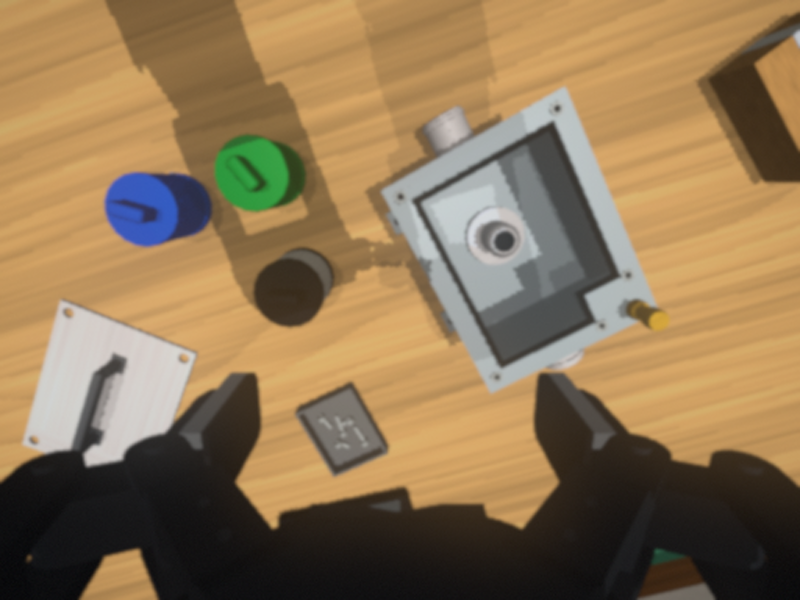

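The wrist view shows the box's threads at a (400,197), b (557,108), c (495,377), d (628,274) and e (601,324), with the stub at (503,240). The black-topped element is at (290,289), and its lug is too dark to read yet.

```bash
cat >> h.py <<'E'
def fit2(L,W):
    L=np.array(L,float)/1000;W=np.array(W)[:,:2];l=L-L.mean(0);w=W-W.mean(0)
    yaw=np.arctan2((l[:,0]*w[:,1]-l[:,1]*w[:,0]).sum(),(l*w).sum());c,s=np.cos(yaw),np.sin(yaw);M=np.array([[c,-s],[s,c]])
    o=W.mean(0)-M@L.mean(0);return o,np.degrees(yaw),((W-o-L@M.T)*1000).round(1)
E
python3 - <<'E'
from h import *
k=.64;p=load('w1')
uv=np.array([(400,197),(557,108),(495,377),(628,274),(601,324)])*k
print(fit2([(-84,-64),(-84,64),(84,-64),(55,64),(84,30)],at(p,uv,.12)))
print('valve',at(p,np.array([(655,318)])*k,.156),'stub',at(p,np.array([(504,240)])*k,.05))
print('el',at(p,np.array([(290,289)])*k,.075))
print('covholes',at(p,np.array([(67,312),(183,357),(34,440)])*k,.004))
c=p['pixels'][150:215,155:220].astype(float);c=np.clip((c-5)*5,0,255).astype(np.uint8)
cv2.imwrite('pics/el1.png',cv2.resize(c,(520,520),interpolation=cv2.INTER_CUBIC))
E
```

```text
(array([0.51420808, 0.20786489]), np.float64(11.738681317265653), array([[ 0.7, -0.1],
       [ 0.2,  0.4],
       [ 0.1, -1.1],
       [-0.2,  0.6],
       [-0.8,  0.2]]))
valve [[0.58043749 0.28008161 0.156     ]] stub [[0.51373935 0.20830743 0.05      ]]
el [[0.49535047 0.01041114 0.075     ]]
covholes [[ 0.46050324 -0.24713853  0.004     ]
 [ 0.54418743 -0.14994425  0.004     ]
 [ 0.58812726 -0.35659905  0.004     ]]
```

View pics/el1.png

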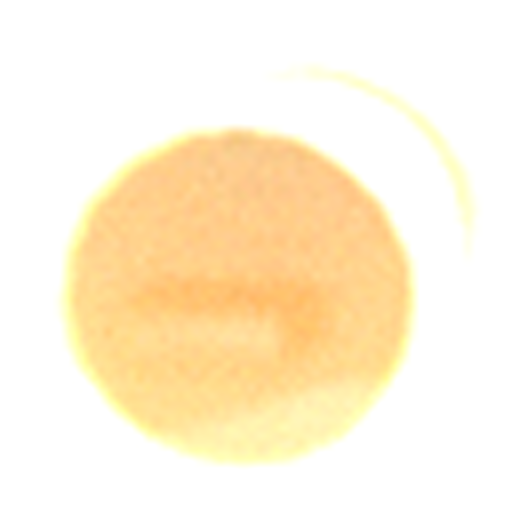

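The box fits to within 1 mm. The lug's long side runs along the image's x axis, so I turn the tool about 90° and look closer.

{"name": "step_arm", "arguments": {
  "commands": [-0.003,-0.01,0.01,0,0,8.5,-0.006,-0.02,0.025,0,0,17,-0.01,-0.03,0.04,0,0,25.5,-0.014,-0.042,0.055,0,0,34,-0.018,-0.054,0.07,0,0,42.5,-0.022,-0.066,0.085,0,0,51,-0.026,-0.078,0.1,0,0,59.5,-0.029,-0.088,0.115,0,0,68,-0.031,-0.094,0.127,0,0,76.5,-0.031,-0.096,0.131,0,0,85],
  "jaw": 60
}}

```text
t: 3.2
tcp_pos: [0.4948, 0.0093, 0.1991]
tool_rot: [0.78, 0.625, -0.001, -0.001]
force: [0.4, 0.2, 0.2]
finger_gap: 0.603
gripper_force: 0.0
```

{"name": "step_arm", "arguments": {
  "commands": [0,0,0,0,0,5,0,0,0,0,0,5,0,0,0,0,0,5,0,0,0,0,0,5,0,0,0,0,0,5,0,0,0,0,0,5,0,0,0,0,0,5,0,0,0,0,0,5,0,0,0,0,0,5,0,0,0,0,0,5]
}}

```text
t: 4.2
tcp_pos: [0.4953, 0.0099, 0.2003]
tool_rot: [0.805, 0.594, -0.0, -0.0]
force: [0.0, 0.5, 0.4]
finger_gap: 0.6
gripper_force: 0.0
```

Run:
```python
from h import *
p=snap('wrist','w2');s=manip.sense();print(s['t'],s['tcp_pos'],s['q'].round(2),Ro.from_quat(s['tool_rot']).as_matrix().round(3))
print(proj(p,[[.4953,.0104,.075],[.4953,.0104,.101]]))
c=p['pixels'].astype(float);c=255*np.clip(c/255,0,1)**.45
cv2.imwrite('pics/w2big.png',cv2.resize(c.astype(np.uint8),(800,600),interpolation=cv2.INTER_CUBIC))
```

```text
4.25 [0.49530217 0.00986317 0.200304  ] [-0.21  0.4   1.79  0.    0.96  0.09] [[ 0.295  0.955  0.   ]
 [ 0.955 -0.295 -0.   ]
 [ 0.     0.    -1.   ]]
[[252.01619168 185.68038767]
 [251.83589597 192.8493021 ]]
```

View pics/w2big.png

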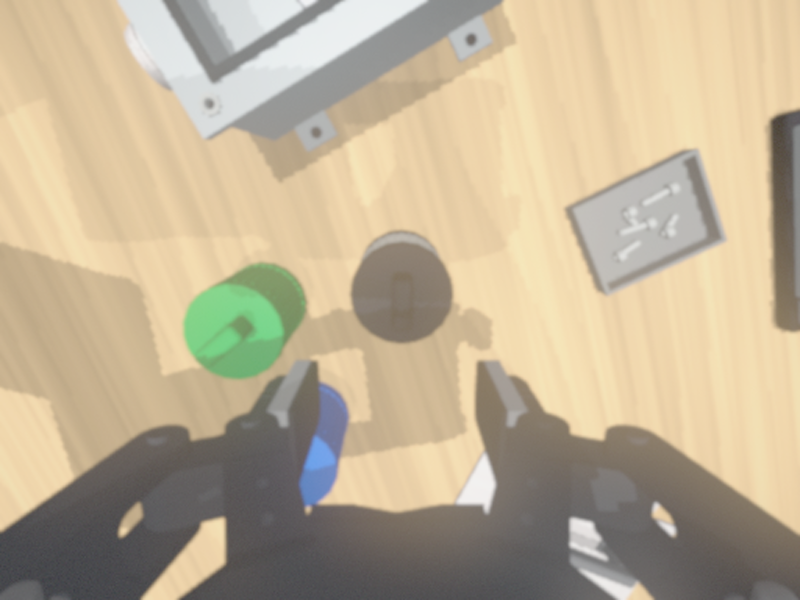

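Run:
```python
from h import *
p=load('w2');g=p['pixels'].astype(float).sum(2)
m=((g<150)).astype(np.uint8);m[:,:215]=0;m[:,300:]=0;m[:140]=0;m[225:]=0
print(g[188,215:300:3].astype(int)); print(g[150:225:3,257].astype(int))
print(at(p,[(257,186.5)],.075),rel(at(p,[(257,186.5)],.075)[0]),at(p,np.array([(402,297)])*.64,.101))
c=np.clip((p['pixels'][140:228,212:300].astype(float)-8)*4.5,0,255)
cv2.imwrite('pics/el2.png',cv2.resize(c.astype(np.uint8),(528,528),interpolation=cv2.INTER_CUBIC))
```

```text
[487 494 487 296 154 155 153 152 148 148 149 145 134 143 145 142 138 148
 147 153 152 154 159 161 162 401 525 537 535]
[349 340 173 175 172 168 167 162 144 131 140 147 145 144 147 141 137 123
 132 132 128 136 138 225 370]
[[0.49953971 0.00826532 0.075     ]] [-0.00027666  0.00451302  0.12530426] [[0.50044992 0.01136633 0.101     ]]
```

View pics/el2.png

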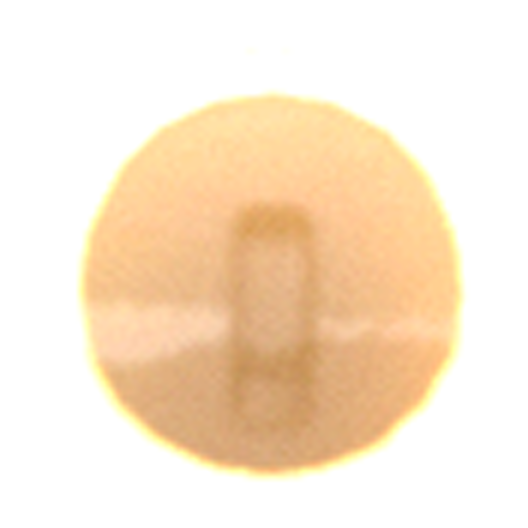

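The lug top is centred at about (258,187) native and aligned with the tool to within about 1°. The jaw needs a 4.5 mm shift along tool y. Descending and gripping.

{"name": "step_arm", "arguments": {
  "commands": [0,0.001,0.015,0,0,0,0,0.003,0.04,0,0,0,0,0.005,0.065,0,0,0,0,0.005,0.085,0,0,0,0,0.005,0.1,0,0,0,0,0.005,0.112,0,0,0,0,0.005,0.119,0,0,0,0,0.005,0.121,0,0,0,0,0.005,0.121,0,0,0,0,0.005,0.121,0,0,0]
}}

```text
t: 5.25
tcp_pos: [0.5005, 0.0083, 0.0799]
tool_rot: [0.805, 0.594, 0.0, 0.001]
force: [-0.1, 0.2, -0.1]
finger_gap: 0.601
gripper_force: 0.0
```

{"name": "step_arm", "arguments": {
  "commands": [0,0,0,0,0,0,0,0,0,0,0,0,0,0,0,0,0,0,0,0,0,0,0,0,0,0,0,0,0,0,0,0,0,0,0,0,0,0,0,0,0,0,0,0,-0.01,0,0,0,0,0,-0.03,0,0,0,0,0,-0.05,0,0,0],
  "jaw": 0,
  "grip_force": 40
}}

```text
t: 6.25
tcp_pos: [0.4997, 0.0084, 0.1299]
tool_rot: [0.805, 0.594, -0.0, -0.0]
force: [0.1, 0.9, -1.2]
finger_gap: 0.124
gripper_force: 43.7
```

{"name": "step_arm", "arguments": {
  "commands": [0,0,-0.015,0,0,0,0,0,-0.045,0,0,0,0,0,-0.08,0,0,0,0,0,-0.115,0,0,0,0.01,-0.002,-0.14,0,0,0,0.03,-0.007,-0.15,0,0,0,0.06,-0.014,-0.15,0,0,0,0.095,-0.022,-0.15,0,0,0,0.13,-0.03,-0.15,0,0,0,0.155,-0.036,-0.15,0,0,0]
}}

```text
t: 7.25
tcp_pos: [0.5109, 0.1691, 0.2798]
tool_rot: [0.805, 0.594, 0.0, -0.0]
force: [0.5, 0.2, -1.0]
finger_gap: 0.128
gripper_force: 43.8
```

{"name": "step_arm", "arguments": {
  "commands": [0.02,-0.004,0,0,0,0,0.032,-0.007,0,0,0,0,0.038,-0.009,0,0,0,0,0.04,-0.009,0,0,0,0,0.04,-0.009,0,0,0,0,0.04,-0.009,0,0,0,0,0.04,-0.009,0,0,0,0,0.04,-0.009,0,0,0,0,0.04,-0.009,0,0,0,0,0.04,-0.009,0,0,0,0]
}}

```text
t: 8.25
tcp_pos: [0.5146, 0.2078, 0.2793]
tool_rot: [0.805, 0.593, -0.0, 0.0]
force: [-0.6, -1.1, -0.1]
finger_gap: 0.128
gripper_force: 43.8
```

Run:
```python
from h import *
p=snap('wrist','w3');s=manip.sense();print(s['t'],s['tcp_pos'],s['force'].round(2),s['finger_gap'],rel([.5142,.2079,.28]))
c=p['pixels'].astype(float);c=255*np.clip(c/255,0,1)**.6
cv2.imwrite('pics/w3big.png',cv2.resize(c.astype(np.uint8),(800,600),interpolation=cv2.INTER_CUBIC))
y=np.radians(11.74);M=np.array([[np.cos(y),-np.sin(y)],[np.sin(y),np.cos(y)]])
L=np.array([(-84,-64),(-84,64),(84,-64),(55,64),(84,30)])/1000
W=L@M.T+[.5142,.2079];print((proj(p,np.c_[W,np.full(5,.12)])/.64).round(0))
```

```text
8.3 [0.51466636 0.2078824  0.27931295] [-0.01  0.35 -1.72] 0.13122927420067462 [-0.00012102 -0.00045071 -0.00068706]
[[335. 409.]
 [236. 256.]
 [547. 301.]
 [421. 150.]
 [486. 176.]]
```

View pics/w3big.png

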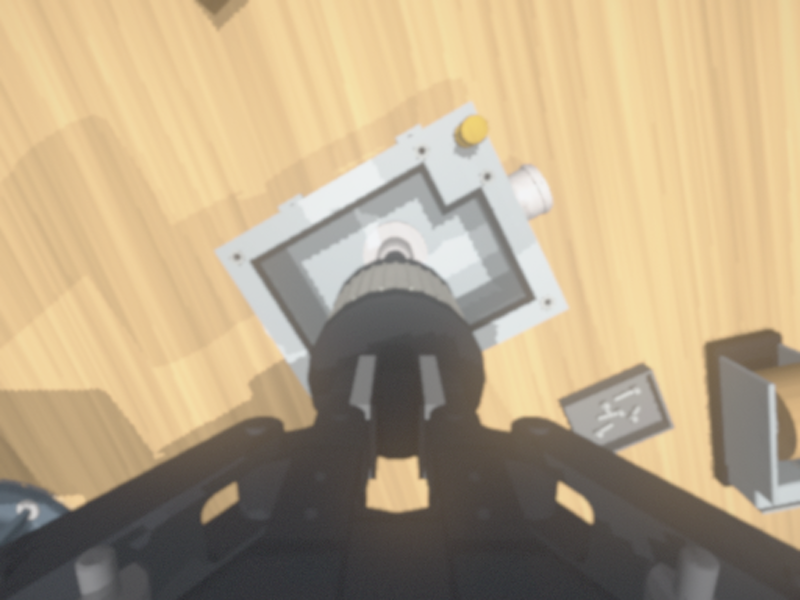

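Threads appear within 1 px of where predicted, b at (237,257) and c at (548,302). The element hangs centred over the stub, so I lower it.

{"name": "step_arm", "arguments": {
  "commands": [0,0,0.01,0,0,0,0,0,0.03,0,0,0,0,0,0.055,0,0,0,0,0,0.08,0,0,0,0,0,0.105,0,0,0,0,0,0.122,0,0,0,0,0,0.13,0,0,0,0,0,0.135,0,0,0,0,0,0.14,0,0,0,0,0,0.145,0,0,0]
}}

```text
t: 9.3
tcp_pos: [0.5153, 0.2081, 0.1347]
tool_rot: [0.805, 0.594, 0.001, 0.0]
force: [0.2, 0.3, -1.3]
finger_gap: 0.134
gripper_force: 43.8
```

{"name": "step_arm", "arguments": {
  "commands": [0,0,0.005,0,0,0,0,0,0.01,0,0,0,0,0,0.015,0,0,0,0,0,0.02,0,0,0,0,0,0.025,0,0,0,0,0,0.03,0,0,0,0,0,0.033,0,0,0,0,0,0.036,0,0,0,0,0,0.038,0,0,0,0,0,0.039,0,0,0]
}}

```text
t: 10.3
tcp_pos: [0.5146, 0.2081, 0.0951]
tool_rot: [0.805, 0.594, -0.0, -0.0]
force: [-0.4, 1.2, -0.6]
finger_gap: 0.129
gripper_force: 43.9
```

{"name": "step_arm", "arguments": {
  "commands": [0,0,0.001,0,0,0,0,0,0.002,0,0,0,0,0,0.003,0,0,0,0,0,0.003,0,0,0,0,0,0.003,0,0,0,0,0,0.003,0,0,0,0,0,0.003,0,0,0,0,0,0.003,0,0,0,0,0,0.003,0,0,0,0,0,0.003,0,0,0]
}}

```text
t: 11.3
tcp_pos: [0.5147, 0.208, 0.0923]
tool_rot: [0.805, 0.594, 0.0, -0.0]
force: [0.3, 1.6, -1.6]
finger_gap: 0.128
gripper_force: 43.8
```

{"name": "step_arm", "arguments": {
  "commands": [0,0,0,0,0,0,0,0,0,0,0,0,0,0,0,0,0,0,0,0,0,0,0,0,0,0,0,0,0,0,0,0,0,0,0,0,0,0,-0.015,0,0,0,0,0,-0.05,0,0,0,0,0,-0.095,0,0,0,0,0,-0.13,0,0,0],
  "jaw": 35
}}

```text
t: 12.3
tcp_pos: [0.5149, 0.208, 0.2243]
tool_rot: [0.805, 0.594, 0.001, 0.0]
force: [1.0, 0.2, -0.3]
finger_gap: 0.351
gripper_force: 0.0
```

{"name": "step_arm", "arguments": {
  "commands": [0,0,-0.01,0,0,0,0,0,-0.02,0,0,0,0,0,-0.02,0,0,0,0,0,-0.02,0,0,0,0,0,-0.02,0,0,0,0,0,-0.02,0,0,0,0,0,-0.02,0,0,0,0,0,-0.02,0,0,0,0,0,-0.02,0,0,0,0,0,-0.02,0,0,0]
}}

```text
t: 13.3
tcp_pos: [0.5146, 0.208, 0.2423]
tool_rot: [0.805, 0.594, -0.0, -0.0]
force: [0.2, -1.0, 0.3]
finger_gap: 0.344
gripper_force: 0.0
```

Run:
```python
from h import *
p=snap('wrist','w4');s=manip.sense();print(s['t'],s['tcp_pos'],s['force'].round(2),s['finger_gap'])
q=[[.5145,.208,z] for z in(.012,.087,.113)];print((proj(p,q)/.64).round(0), 293.5*.063/(s['tcp_pos'][2]+.143-.087)/.64)
c=p['pixels'].astype(float);c=255*np.clip(c/255,0,1)**.5
cv2.imwrite('pics/w4big.png',cv2.resize(c.astype(np.uint8),(800,600),interpolation=cv2.INTER_CUBIC))
```

```text
13.35 [0.51465848 0.20798497 0.24232743] [0.21 0.81 0.96] 0.3503553592235642
[[395. 261.]
 [394. 280.]
 [394. 289.]] 96.84462023137051
```

View pics/w4big.png

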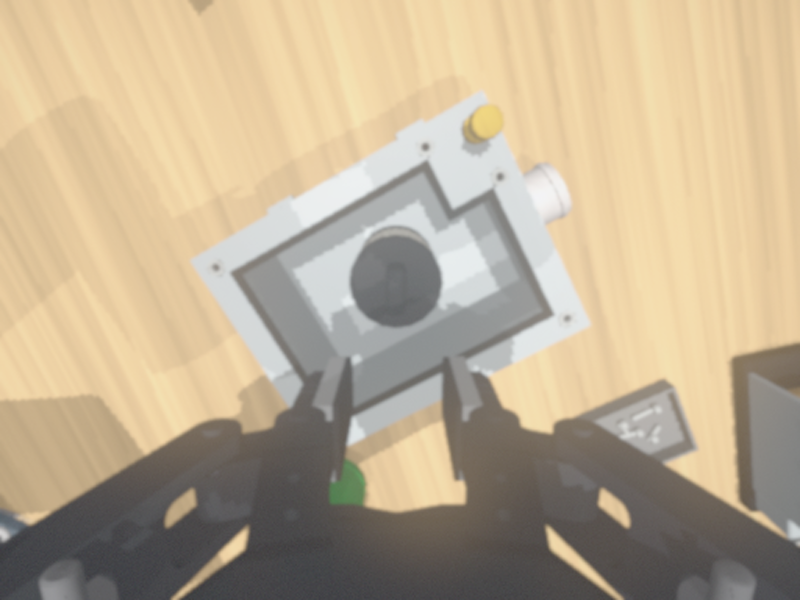

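The element sits centred in the box at about (396,280), where prediction put it at (394,280), with the lug upright. Threads are at b (216,267), c (567,318), d (425,147) and e (500,177). Next, the cover.

Run:
```python
from h import *
k=.64
for f,uv in(('w4',[(216,267),(567,318),(425,147),(500,177)]),('w3',[(237,257),(548,302),(422,151),(487.5,177)])):
    print(fit2([(-84,64),(84,-64),(55,64),(84,30)],at(load(f),np.array(uv)*k,.12)))
print(fit2([(-84,-64),(-84,64),(84,-64)],at(load('w1'),np.array([(67,312),(183,357),(34,440)])*k,.004)))
o=fit2([(-84,-64),(-84,64),(84,-64)],at(load('w1'),np.array([(67,312),(183,357),(34,440)])*k,.004))[0]
print(rel([*o,.2]))
```

```text
(array([0.51447375, 0.20745582]), np.float64(11.682600634867008), array([[ 0.2,  0.1],
       [ 0.1,  0.1],
       [-0.2, -0. ],
       [-0. , -0.1]]))
(array([0.51465292, 0.20711644]), np.float64(11.731863385396252), array([[-0.1,  0.1],
       [ 0.2,  0. ],
       [-0. , -0.1],
       [ 0. , -0. ]]))
(array([ 0.56607938, -0.25329764]), np.float64(-40.67577897728273), array([[-0.2, -0.1],
       [ 0.1,  0.1],
       [ 0.1, -0. ]]))
[-0.42552047  0.18535688  0.04233824]
```

{"name": "step_arm", "arguments": {
  "commands": [-0.02,0.009,0,0,0,-6,-0.055,0.024,0,0,0,-12,-0.095,0.041,0,0,0,-18,-0.135,0.059,0,0,0,-24,-0.175,0.076,0,0,0,-30,-0.215,0.094,0,0,0,-36,-0.255,0.111,0,0,0,-42,-0.295,0.128,0.005,0,0,-48,-0.335,0.146,0.01,0,0,-54,-0.375,0.163,0.015,0,0,-60],
  "jaw": 60
}}

```text
t: 14.35
tcp_pos: [0.5598, -0.2003, 0.2274]
tool_rot: [0.398, 0.917, 0.0, 0.0]
force: [0.9, 0.5, 0.6]
finger_gap: 0.601
gripper_force: 0.0
```

Run:
```python
from h import *
s=manip.sense();print(s['q'].round(2),rel([.566,-.253,.2]))
R=Ro.from_quat(s['tool_rot']).as_matrix();print(np.degrees(np.arctan2(R[1,0],R[0,0])))
```

```text
[-0.53  0.49  1.52  0.    1.13 -1.28] [-0.04271596 -0.03140422  0.02738313]
133.0567021624928
```

{"name": "step_arm", "arguments": {
  "commands": [-0.02,-0.015,0.01,0,0,-3,-0.035,-0.025,0.02,0,0,-6,-0.043,-0.031,0.027,0,0,-6.3,-0.043,-0.031,0.027,0,0,-6.3,-0.043,-0.031,0.027,0,0,-6.3,-0.043,-0.031,0.027,0,0,-6.3,-0.043,-0.031,0.027,0,0,-6.3,-0.043,-0.031,0.027,0,0,-6.3,-0.043,-0.031,0.027,0,0,-6.3,-0.043,-0.031,0.027,0,0,-6.3]
}}

```text
t: 15.35
tcp_pos: [0.5662, -0.2508, 0.2005]
tool_rot: [0.349, 0.937, -0.0, 0.0]
force: [-0.7, 0.2, -0.3]
finger_gap: 0.603
gripper_force: 0.0
```

Run:
```python
from h import *
p=snap('wrist','w5');s=manip.sense();print(s['t'],s['tcp_pos'])
cv2.imwrite('pics/w5big.png',cv2.resize(p['pixels'],(800,600),interpolation=cv2.INTER_CUBIC))
```

```text
15.4 [ 0.56614498 -0.25087131  0.20041548]
```

View pics/w5big.png

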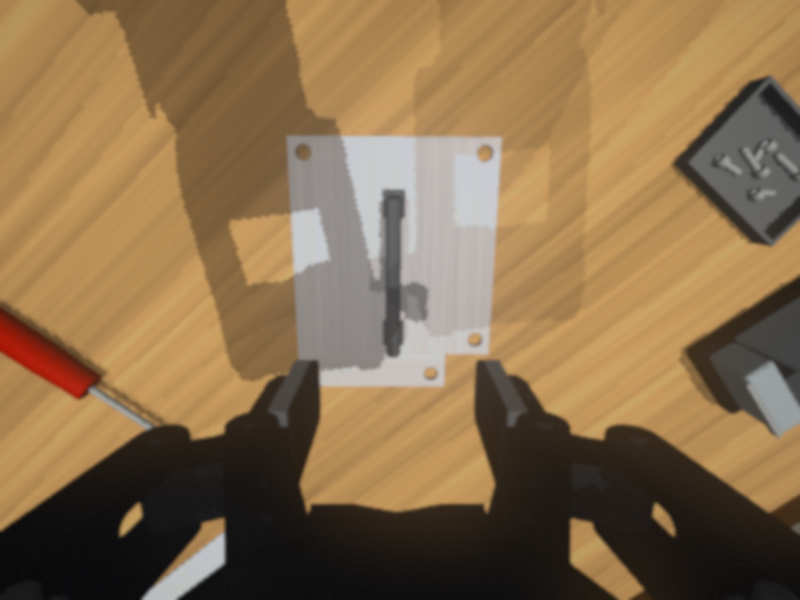

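The cover's holes are at a (303,151), b (485,153), d (474,339) and e (430,373). The handle is vertical in the image, so the tool is already aligned with it.

Run:
```python
from h import *
p=load('w5')
o,y,r=fit2([(-84,-64),(-84,64),(55,64),(84,30)],at(p,np.array([(303,151),(485,153),(474,339),(430,373)])*.64,.003));print(o,y,r)
h=at(p,np.array([(394,191),(393,355)])*.64,.04);print(h,h.mean(0))
s=manip.sense();R=Ro.from_quat(s['tool_rot']).as_matrix();print(np.degrees(np.arctan2(R[1,0],R[0,0])))
print(rel([*o,.02]))
```

```text
[ 0.56600464 -0.25401615] -41.35828828060553 [[-0.3 -0.1]
 [ 0.1  0.2]
 [-0.1 -0.1]
 [ 0.3 -0. ]]
[[ 0.52239892 -0.21521202  0.04      ]
 [ 0.60710964 -0.28950609  0.04      ]] [ 0.56475428 -0.25235905  0.04      ]
139.13433115546601
[-0.00192651 -0.00247377  0.1804157 ]
```

{"name": "step_arm", "arguments": {
  "commands": [0,-0.001,0.015,0,0,0.5,-0.001,-0.002,0.04,0,0,0.5,-0.002,-0.0025,0.07,0,0,0.5,-0.002,-0.0025,0.1,0,0,0.5,-0.002,-0.0025,0.13,0,0,0.5,-0.002,-0.0025,0.152,0,0,0.5,-0.002,-0.0025,0.168,0,0,0.5,-0.002,-0.0025,0.177,0,0,0.5,-0.002,-0.0025,0.181,0,0,0.5,-0.002,-0.0025,0.181,0,0,0.5]
}}

```text
t: 16.4
tcp_pos: [0.5662, -0.2544, 0.0194]
tool_rot: [0.353, 0.936, -0.0, 0.0]
force: [0.5, -0.1, 0.2]
finger_gap: 0.6
gripper_force: 0.0
```

{"name": "step_arm", "arguments": {
  "commands": [0,0,0,0,0,0,0,0,0,0,0,0,0,0,0,0,0,0,0,0,0,0,0,0,0,0,0,0,0,0,0,0,0,0,0,0,0,0,0,0,0,0,0,0,-0.01,0,0,0,0,0,-0.03,0,0,0,0,0,-0.05,0,0,0],
  "jaw": 0,
  "grip_force": 90
}}

```text
t: 17.4
tcp_pos: [0.5649, -0.2534, 0.0688]
tool_rot: [0.353, 0.935, 0.0, -0.002]
force: [0.0, -0.5, -3.7]
finger_gap: 0.096
gripper_force: 87.8
```

{"name": "step_arm", "arguments": {
  "commands": [0,0,-0.02,0,0,0,0,0,-0.05,0,0,0,0,0,-0.085,0,0,0,0,0,-0.12,0,0,0,0.007,0.006,-0.15,0,0,-2,0.024,0.022,-0.168,0,0,-5,0.048,0.044,-0.17,0,0,-8,0.075,0.069,-0.17,0,0,-12,0.103,0.094,-0.17,0,0,-17,0.13,0.119,-0.17,0,0,-22]
}}

```text
t: 18.4
tcp_pos: [0.5455, -0.0772, 0.2387]
tool_rot: [0.167, 0.986, 0.0, -0.001]
force: [0.5, 0.4, -4.3]
finger_gap: 0.094
gripper_force: 88.0
```

Run:
```python
from h import *
s=manip.sense();print(s['q'].round(2),rel([.5145,.2073,.24]))
R=Ro.from_quat(s['tool_rot']).as_matrix();print(np.degrees(np.arctan2(R[1,0],R[0,0])),R.round(3))
```

```text
[-0.34  0.42  1.61  0.    1.11 -1.58] [ 0.12290461  0.25841529 -0.00087859]
160.79271384891885 [[-0.944  0.329 -0.002]
 [ 0.329  0.944  0.001]
 [ 0.002  0.    -1.   ]]
```

{"name": "step_arm", "arguments": {
  "commands": [0.016,0.033,0,0,0,-4,0.032,0.067,0,0,0,-8,0.048,0.101,0,0,0,-12,0.064,0.135,0,0,0,-16,0.08,0.168,0,0,0,-20,0.095,0.2,0,0,0,-24,0.108,0.227,0,0,0,-28,0.116,0.245,0,0,0,-30,0.121,0.255,0,0,0,-31,0.123,0.258,0,0,0,-31]
}}

```text
t: 19.4
tcp_pos: [0.5158, 0.206, 0.2389]
tool_rot: [-0.102, 0.995, -0.0, -0.001]
force: [0.1, -0.2, -4.4]
finger_gap: 0.093
gripper_force: 88.0
```

{"name": "step_arm", "arguments": {
  "commands": [0,0,0.005,0,0,0,0,0,0.015,0,0,0,0,0,0.02,0,0,0,0,0,0.025,0,0,0,0,0,0.025,0,0,0,0,0,0.025,0,0,0,0,0,0.025,0,0,0,0,0,0.025,0,0,0,0,0,0.025,0,0,0,0,0,0.025,0,0,0]
}}

```text
t: 20.4
tcp_pos: [0.5167, 0.2053, 0.2145]
tool_rot: [-0.101, 0.995, 0.0, 0.0]
force: [0.4, 0.2, -4.0]
finger_gap: 0.097
gripper_force: 88.0
```

Run:
```python
from h import *
p=snap('wrist','w6');s=manip.sense();print(s['t'],s['tcp_pos'],s['force'].round(1),rel([.5145,.2073,.15]))
R=Ro.from_quat(s['tool_rot']).as_matrix();print(np.degrees(np.arctan2(R[1,0],R[0,0])),R.round(4))
cv2.imwrite('pics/w6big.png',cv2.resize(p['pixels'],(800,600),interpolation=cv2.INTER_CUBIC))
```

```text
20.45 [0.51668893 0.20525499 0.21446246] [-0.7  0.1 -3.2] [0.00175199 0.0024451  0.06446188]
-168.3717497870874 [[-9.795e-01 -2.016e-01  3.000e-04]
 [-2.016e-01  9.795e-01  1.000e-04]
 [-3.000e-04 -0.000e+00 -1.000e+00]]
```

View pics/w6big.png

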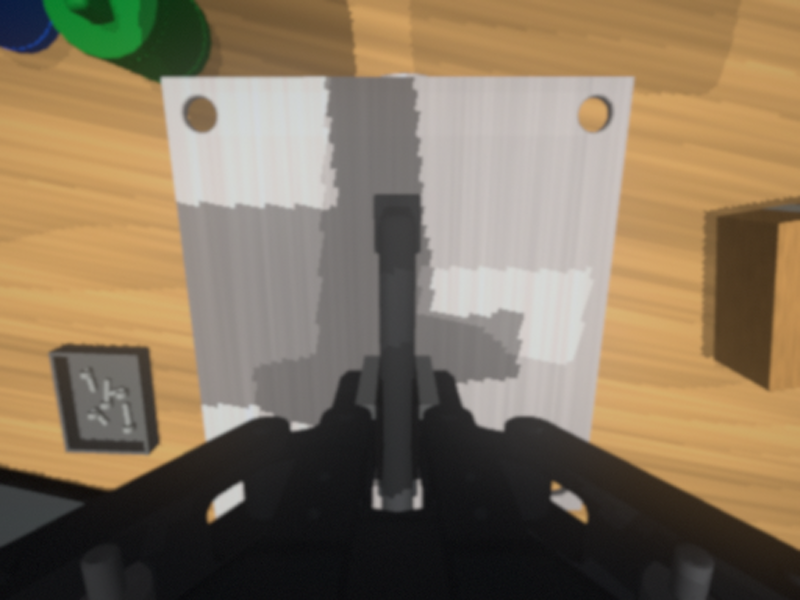

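Looking through the cover, hole a is at (200,114) and b at (595,114), with the rear edge corners at (163,77) and (634,77). It is held firmly and looks level. I now work out the cover's pose in hand.

Run:
```python
from h import *
from scipy.optimize import least_squares
p=load('w6');s=manip.sense();z=s['tcp_pos'][2]-.0194
uv=np.array([(200,114),(595,114),(163,77),(634,77)])*.64
L=[(-84,-64),(-84,64),(-95,-75),(-95,75)]
o,y,r=fit2(L,at(p,uv,z+.004));print('cover',o,y,r,'box .5145 .2073 11.71')
# pitch check: free x,y,z,yaw,roll,pitch using handle ends too (bar top ends +-55 at 44, post edge)
Lp=np.array([(-84,-64,4),(-84,64,4),(-95,-75,4),(-95,75,4),(-55,-5,44),(-55,5,44)])/1000.
m=np.vstack([uv,np.array([(376,196),(420,196)])*.64])
f=lambda v:(proj(p,Ro.from_euler('ZYX',v[3:]).apply(Lp)+v[:3])-m).ravel()
S=least_squares(f,[*o,z,np.radians(y),0,0]);print(S.x[:3].round(4),np.degrees(S.x[3:]).round(2),S.fun.round(1))
# wood-coloured hole centroids
hsv=cv2.cvtColor(p['pixels'],cv2.COLOR_BGR2HSV)
for c in uv[:2]:
    u,v=c.astype(int);w=hsv[v-14:v+15,u-14:u+15,1];ys,xs=np.where(w>60);print('cent',(xs.mean()+u-14)/.64,(ys.mean()+v-14)/.64,len(xs))
for n in('scene','side'): snap(n,n+'6')
```

```text
cover [0.51585495 0.20409218] 11.67798124084283 [[-0.1  0.4]
 [ 0.1 -0.7]
 [-0.1  1. ]
 [ 0.2 -0.7]] box .5145 .2073 11.71
[0.5155 0.2039 0.2038] [11.65 -6.5   0.12] [-0.2 -0.3  0.8 -0.2  0.   0.2 -0.5  0.2  1.   0.  -1.1  0. ]
cent 200.88918585526315 113.97512335526316 304
cent 592.9076466480446 113.82681564245809 358
```

Run:
```python
from h import *
from scipy.optimize import least_squares
p=load('w6');s=manip.sense();z=s['tcp_pos'][2]-.0194
S_=cv2.GaussianBlur(cv2.cvtColor(p['pixels'],cv2.COLOR_BGR2HSV)[:,:,1],(3,3),0).astype(float)
def cross(v,u0,d):
    u=np.arange(-9,10)+int(round(u0));x=S_[v,u]*1.;h=(x.max()+x.min())/2
    if x.max()-x.min()<50:return None
    i=np.where(np.diff(np.sign(x-h))==d)[0]
    return None if len(i)!=1 else u[i[0]]+(h-x[i[0]])/(x[i[0]+1]-x[i[0]])
E=[]
for v in range(60,265,4):
    t=(v/.64-77)/355
    for sd,u0,d in((-1,163+44*t,-2),(1,634-43*t,2)):
        c=cross(v,u0*.64,d)
        if c is not None:E.append((sd,c,v))
E=np.array(E);print(len(E),(E[:,0]>0).sum())
pts=np.array([(200,114),(594,114)])*.64
T=[]
for u in range(120,395,8):
    c=S_[40:60,u];h=(c.max()+c.min())/2;i=np.where(np.diff(np.sign(c-h))==-2)[0]
    if len(i)==1 and c.max()-c.min()>50:T.append((u,40+i[0]+(h-c[i[0]])/(c[i[0]+1]-c[i[0]])))
T=np.array(T)
def f(v):
    R=Ro.from_euler('ZYX',v[3:]);P=lambda a:proj(p,R.apply(a)+v[:3])
    out=[(P(np.array([(-.084,-.064,.004),(-.084,.064,.004)]))-pts).ravel()]
    for sd in(-1,1):
        a,b=P(np.array([(-.095,sd*.075,.004),(.05,sd*.075,.004)]));n=np.array([a[1]-b[1],b[0]-a[0]]);n/=np.linalg.norm(n)
        out.append((E[E[:,0]==sd][:,1:]-a)@n)
    a,b=P(np.array([(-.095,-.075,.004),(-.095,.075,.004)]));n=np.array([a[1]-b[1],b[0]-a[0]]);n/=np.linalg.norm(n)
    out.append((T-a)@n);return np.concatenate(out)
r=least_squares(f,[.5158,.2041,z,.2038,0,0],loss='soft_l1',f_scale=.5)
print('6dof',r.x[:3].round(4),np.degrees(r.x[3:]).round(2),'rms',np.sqrt((r.fun**2).mean()).round(2),'z0',round(z,4))
g=lambda v:f([v[0],v[1],z,v[2],0,0]);r=least_squares(g,[.5158,.2041,.2038],loss='soft_l1',f_scale=.5)
print('level',r.x[:2].round(4),np.degrees(r.x[2]).round(2),np.sqrt((r.fun**2).mean()).round(2))
print(s['ft_torque'].round(3))
p5=load('w5');print(at(p5,np.array([(394,191)])*.64,.04)-[.566,-.254,0],at(p,np.array([(398,196)])*.64,z+.04)[0,:2]-r.x[:2])
```

```text
102 50
6dof [0.5153 0.2042 0.194 ] [11.78  0.18 -0.73] rms 0.34 z0 0.195
level [0.5155 0.2037] 11.69 0.72
[-0.054 -0.044  0.019]
[[-0.04360108  0.03878798  0.04      ]] [-0.05817791 -0.01185261]
```

The cover is level to within 0.8° and yawed 11.7°, as required. It only needs about 3.2 mm along tool y. I correct that while staying above the valve and re-measure.

{"name": "step_arm", "arguments": {
  "commands": [0,0.0015,0.005,0,0,0,0,0.003,0.012,0,0,0,0,0.0032,0.02,0,0,0,0,0.0032,0.027,0,0,0,0,0.0032,0.03,0,0,0,0,0.0032,0.03,0,0,0,0,0.0032,0.03,0,0,0,0,0.0032,0.03,0,0,0,0,0.0032,0.03,0,0,0,0,0.0032,0.03,0,0,0]
}}

```text
t: 21.55
tcp_pos: [0.5162, 0.2084, 0.1846]
tool_rot: [-0.101, 0.995, 0.0, 0.0]
force: [-0.0, 0.3, -4.6]
finger_gap: 0.096
gripper_force: 88.0
```

```bash
cat > m.py <<'E'
from h import *
def meas(fn,tries=3):
    """cover pose from wood-coloured holes a,b and TCP mean"""
    out=[];tp=[]
    for i in range(tries):
        p=snap('wrist',fn+str(i));s=manip.sense();tp.append(s['tcp_pos']);z=s['tcp_pos'][2]-.0194
        R=Ro.from_quat(s['tool_rot']).as_matrix()
        out.append((s['tcp_pos'][0],s['tcp_pos'][1],s['tcp_pos'][2],np.degrees(np.arctan2(-R[1,0],-R[0,0]))))
    return np.array(out)
E
python3 - <<'E'
from m import *
o=meas('w7_',4);print(o.round(4))
p=load('w7_3');z=o[3,2]-.0194
L=np.array([(-.084,-.064),(-.084,.064)])
hsv=cv2.cvtColor(p['pixels'],cv2.COLOR_BGR2HSV)
pr=proj(p,np.c_[[.5145,.2073]+L@Ro.from_euler('z',11.71,degrees=True).as_matrix()[:2,:2].T,[z+.004]*2]);print('pred',pr)
for c in pr:
    u,v=c.round().astype(int);w=p['pixels'][v-9:v+10,u-9:u+10].astype(int).sum(2)//3;print(w)
E
```

```text
[[ 0.5162  0.2083  0.1846 11.6239]
 [ 0.5161  0.2083  0.1845 11.622 ]
 [ 0.5161  0.2083  0.1844 11.6214]
 [ 0.5161  0.2083  0.1844 11.6218]]
pred [[127.49605664  71.75847562]
 [382.8944576   71.61331773]]
[[186 169 147 125 109 100  96  96  97 100 102 104 109 120 136 157 176 189
  197]
 [169 147 122 104  95  93  94  96  99 100 102 102 104 106 115 130 150 173
  189]
 [148 123 102  92  91  95  97 100 101 102 101 102 102 103 105 111 126 151
  176]
 [128 104  93  90  94  98 100 101 101 102 101 102 102 103 103 105 112 131
  158]
 [113  95  91  94  97  99 101 100 101 101 101 101 102 102 103 103 106 117
  138]
 [107  94  93  97 100 101 102 101 102 102 102 102 102 103 103 103 104 108
  123]
 [104  93  95  99 101 101 101 102 102 103 102 102 103 103 103 104 103 104
  113]
 [100  93  95  98 100 101 101 102 102 102 102 102 102 103 103 104 103 104
  108]
 [ 99  93  96  97  99  99 100 100 101 101 101 102 102 102 103 104 104 103
  106]
 [100  93  95  97  98  99  99  99 100 100 100 100 101 102 102 103 103 104
  105]
 [104  94  95  97  98  98  98  99  99  99 101 100 101 101 102 102 103 102
  104]
 [10
[... 1484 characters left out ...]
 145 144 145 144 144 143 136 117  96  94 119
  151]
 [140 140 141 141 141 141 142 143 143 143 144 143 142 134 115  95  98 126
  158]
 [140 139 140 139 140 139 140 141 141 141 141 141 139 129 111  95 105 135
  165]
 [142 142 141 140 139 139 139 139 138 138 140 139 135 125 106  98 117 147
  172]
 [147 147 145 144 143 142 142 140 140 139 138 136 131 117 103 106 132 160
  180]
 [152 151 150 149 148 147 145 145 143 142 140 137 126 110 103 119 146 170
  184]
 [155 154 153 153 152 152 150 148 149 146 143 135 120 108 114 136 161 179
  189]
 [156 156 155 155 155 154 154 153 151 149 143 130 116 114 132 156 174 187
  191]
 [158 158 156 156 156 156 155 155 152 146 135 122 119 131 152 171 183 189
  191]]
```

{"name": "step_arm", "arguments": {
  "commands": [0,0,0.003,0,0,0,0,0,0.008,0,0,0,0,0,0.013,0,0,0,0,0,0.018,0,0,0,0,0,0.023,0,0,0,0,0,0.028,0,0,0,0,0,0.031,0,0,0,0,0,0.033,0,0,0,0,0,0.033,0,0,0,0,0,0.033,0,0,0]
}}

```text
t: 22.75
tcp_pos: [0.5162, 0.2084, 0.1514]
tool_rot: [-0.101, 0.995, 0.0, 0.0]
force: [0.1, 0.1, -4.3]
finger_gap: 0.095
gripper_force: 88.0
```

Run:
```python
from h import *
p=snap('wrist','w8');s=manip.sense();z=s['tcp_pos'][2]-.0194;print(s['t'],s['tcp_pos'],s['force'].round(1),z)
L=np.array([(-.084,-.064),(-.084,.064)]);W=[.5145,.2073]+L@Ro.from_euler('z',11.71,degrees=True).as_matrix()[:2,:2].T
hp=proj(p,np.c_[W,[z+.004]*2]);tp=proj(p,np.c_[W,[.12]*2]);print('hole',hp,'thread',tp)
for c,t in zip(hp,tp):
    u,v=c.round().astype(int);w=p['pixels'][v-12:v+13,u-12:u+13].astype(int).sum(2)//3;print(u-12,v-12);print('\n'.join(' '.join('%3d'%x for x in r) for r in w))
```

```text
22.8 [0.51624654 0.20834489 0.1515055 ] [ 0.3  0.  -3.5] 0.1321055022198453
hole [[127.40014199  71.50029642]
 [383.03041124  71.3660035 ]] thread [[139.47978409  75.52812563]
 [370.66974711  75.40555996]]
115 60
202 203 204 204 204 202 197 190 182 176 172 170 172 176 181 188 195 200 202 203 202 202 203 205 207
202 203 204 203 199 191 179 167 156 145 136 134 137 144 152 162 176 188 198 201 202 202 203 205 206
203 203 203 198 188 172 153 137 125 114 106 105 110 115 121 131 145 164 182 194 200 201 203 205 206
202 202 198 187 169 147 125 111 102  98  96  99 104 112 118 121 126 139 159 177 191 198 202 205 206
201 198 188 170 146 121 103  95  95  97 100 102 111 126 137 138 133 132 142 159 177 191 201 204 206
200 191 174 148 123 103  93  94  98 101 103 105 116 135 150 152 148 146 148 155 166 182 195 203 206
198 184 160 130 106  95  94  97 102 103 104 106 117 137 153 157 156 155 156 156 159 171 187 199 205
194 176 146 115  98  94  96 101 102 104 105 107 118 139 153 157 155 155 157 156 156 162 177 192 203
190 169 137 109  94  95  99 103 104 104 105 109 122 142 154 153 148 148 152 157 158 160
[... 3419 characters left out ...]

 80  64  69  76  83  90  97 101 102 102 103 103 101 104 114 127 124 108 108 132 160 181 190 191 191
 93  73  78  87  93  97 100 101 102 102 103 102 102 107 116 124 116 107 120 146 171 186 191 191 191
114  93  93 100 103 102 101 102 101 102 102 102 103 108 118 119 112 115 137 162 180 189 192 192 191
144 120 106 105 104 102 101 101 103 102 102 103 102 106 113 115 117 134 157 176 186 192 192 192 191
167 145 123 110 103 102 101 102 103 102 103 102 101 103 109 119 134 154 172 184 190 193 193 191 191
182 167 146 126 112 106 104 104 105 105 104 104 106 111 124 140 157 172 182 189 191 194 193 191 191
189 182 168 150 135 125 120 117 116 116 116 119 126 137 151 166 177 184 189 191 192 193 192 192 191
```

Thread b shows through its hole at (371,75), against a prediction of (371,75). The holes sit within about 1 mm of their threads. I make one small trim and let it settle.

{"name": "step_arm", "arguments": {
  "commands": [0.0003,0,0,0,0,0,0.0006,0,0,0,0,0,0.0006,0,0,0,0,0,0.0006,0,0.0005,0,0,0,0.0006,0,0.001,0,0,0,0.0006,0,0.001,0,0,0,0.0006,0,0.001,0,0,0,0.0006,0,0.001,0,0,0,0.0006,0,0.001,0,0,0,0.0006,0,0.001,0,0,0]
}}

```text
t: 23.8
tcp_pos: [0.5154, 0.2082, 0.1503]
tool_rot: [-0.101, 0.995, 0.0, -0.0]
force: [0.2, 0.9, -4.0]
finger_gap: 0.099
gripper_force: 88.0
```

Run:
```python
from h import *
s=manip.sense();print(s['t'],s['tcp_pos'],s['force'].round(1),np.abs(s['qd']).max(),s['gripper_force'])
print(manip.sign_off())
```

```text
23.8 [0.51542254 0.20820476 0.15029766] [ 0.2  0.9 -4. ] 0.002236034711090957 88.04258108139038
the job is handed in; nothing more can be done
None
```

I handed the job in at 23.8 s: the element is on the stub and let go, and the gripper holds the cover level about 11 mm above the flange, holes within about 1 mm of their threads by my measurements; `sign_off` returned no verdict.

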